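# Confirm the kit in assembly order

## Robot

A 7-joint arm with a two-finger parallel gripper is mounted at the origin on a cart in front of the work surface, level with it; the furniture and walls round the work are solid. World frame = base frame: x ahead of the robot, y to its left, z up, the work surface at z = 0. Lengths are in m, angles in rad, forces in N, time in s.
With the tool pointing down it reaches from about 0.4 to 0.9 m from the base axis. Payload 5.5 kg.
Tool frame: the origin (TCP) lies midway between the tips of the shut fingers; the grasp point (between the pads) lies 19 mm behind it; x points along the fingers, z is the direction in which the jaws open and shut, and the axes are right-handed (so a half turn about x gives the same grasp; the last joint's range is limited). The gripper opens to 92 mm and grips with 3 to 60 N. Pads are 19 mm wide; open, the fingers measure 130 mm over their backs; the gripper's body (75 mm by 190 mm) begins 47 mm behind the grasp point.
Start: joints at [-1.068, 0.501, -0.427, 1.55, 0.221, 1.138, -0.21], TCP at [0.154, 0.631, 0.198] pointing down, gripper open.
Joint ranges: [-2.88, 2.88], [-0.31, 2.03], [-1.54, 1.56], [0.2, 2.42], [-1.41, 4.55], [0.19, 2.02], [-2.57, 2.57]. Speed limits (rad/s): [2.57, 2.57, 3.14, 3.14, 3.14, 3.14, 3.14].

## Interface

Orientations are given as a 3x3 rotation matrix whose columns are the frame's x, y, z axes.
In Python, from workcell import manip gives the robot as it stands.
- The arm moves only by the tool drive_tool, never from a script. Its argument "motion" is a list of rows, each a list of 4 numbers: the shift along the tool's x, y, z in cm, then the turn about the tool's x in rad. A call has 1 to 12 rows; each row shifts and turns the commanded pose from where the row before left it, along the tool's axes as they then stand; what a row does not reach is not made up. A row lasts 1/8 s, in which the tool goes at most 62.5 mm and 10.7 degrees, less where a joint would pass 70% of its speed; a pose out of reach is approached as far as the arm can. A call with a gripper value outside its range is refused whole. "claw" is the opening in per cent of the stroke, from 0 (shut) to 100 (fully open), set as the call begins (left out, the last holds). The fingers move at their own pace and stop on an object; "grip_force" is the grip in N (left out, the last holds). Time passes only in rows, so rows that do not move let the fingers close. It gives the time, the measured TCP pose, the force and the opening at its end, in the units of the state.
- manip.state(): the state, without advancing time (a new reading comes with each control period).
- manip.capture(name): name is "side" or "top"; returns a dict with "color" (480x640x3 uint8, blue, green, red), "z_map" (480x640 float32, m along the optical axis (not along the pixel's ray), 0 where there is no reading), "fovy" (degrees; the focal length in pixels is half the picture's height over the tangent of half this angle, whatever the lens; pixels are square), "cx", "cy" (the principal point, pixels), "k1" (the pictures are not rectified: a ray, as slopes to the right and down, at radius r is drawn at 1 + k1 r^2 times it, then the intrinsics apply), "pose" (4x4, takes a point from camera to world coordinates). Camera axes: x right, y down, z forward; pixel columns grow to the right and rows downward; lengths in m; the calibration is good to about 2 mm. A picture is of the moment at which its call begins.
- manip.job_done(): hands the job in, once; it reports no verdict.
Trained networks look in the newest picture that a camera, given by its name, has taken for a name from the list of things; names that differ only in an ending like _2 or _b are one class to them, and where a whole thing is asked for, a point or a joint stands for the part that bears it (a point fixed in the world has none). Each returns a list of dicts, best first, with "conf" (0 to 1); they miss things now and then, are a little off and sometimes report something else, mostly with a low value. They report only what shows in the picture. A call takes as long as a camera call. They do not tell look-alikes from the thing itself.
- manip.recognise(camera, target): "extent" ([left, top, width, height] in pixels, round what is visible of it).
The state is a dict: "time_s": time; "qpos": joint angles; "joint_vel": joint speeds; "effort": joint torques, N m; "tcp_pos": TCP position; "tool_rot": TCP orientation; "contact_force": force on the tool from outside, world axes, zero at the start; "torque": the same for the moment, N m; "gripper_width": finger opening in m.
Only numpy, scipy, OpenCV 4.12 (cv2) and the standard library are available. Lean on these libraries where they do the work, as an engineer would, in place of code of your own. Each camera call takes 0.05 s, during which the arm holds its last target.

## Task

Confirm the three parts of the kit in assembly order: gently press down the round key at the front of the holder that carries the flat disc, then the key of the holder with the domed post, then the key of the holder with the small nozzle cap. Press each key fully down, where it stays; press none before its turn and do not push hard. Leave the parts in their seats and everything else where it lies: nothing is picked up.

Things in the scene. Friction and masses are not known exactly. Their poses are not given: they have to be found in the camera images.
- holder_disc: fixed parts holder that carries the disc: grey plate 172 x 92 x 10 mm. Origin at the centre of its underside; z up, x from the key at its front to the part at its back. Its ring seat (4 mm high, on the plate) lies at x = +37 mm; a black key housing 60 x 64 mm, its top 24 mm above the table, at x = -53 mm. The three holders differ only in the part they carry and in their ring's width
- top_disc (a point): centre of the top face of the sprung round pad (grey and black, 44 mm across, on a 50 mm metal collar) that caps the confirm key at the front of the disc's holder; moves with the key. Up: 42 mm above the table, 18 mm above its housing; fully pressed: 32 mm above the table, 8 mm above its housing. z up
- key_disc (a joint): how far the key of the disc's holder is pressed: 0 = up (every run starts so), 0.010 m = fully down, pressed straight down. It moves against about 3.5 N of friction (its sprung pad gives 1 mm for each 2.5 N, up to 5 mm, which is not counted here), then meets a hard stop, and stays where it is left, at most fully down; nothing brings it up again
- the_disc: a flat, light grey machined ring disc, 66 mm across, 10 mm thick, with a centre hole and six screw holes; it stands loose in the ring seat of its holder. Origin at the centre of its underside
- seat_disc (a point): centre of the disc's ring seat, at the height of the plate's top (10 mm above the table)
- holder_post: fixed parts holder that carries the post: grey plate 172 x 92 x 10 mm. Origin at the centre of its underside; z up, x from the key at its front to the part at its back. Its ring seat (4 mm high, on the plate) lies at x = +37 mm; a black key housing 60 x 64 mm, its top 24 mm above the table, at x = -53 mm. The three holders differ only in the part they carry and in their ring's width
- top_post (a point): centre of the top face of the sprung round pad (grey and black, 44 mm across, on a 50 mm metal collar) that caps the confirm key at the front of the post's holder; moves with the key. Up: 42 mm above the table, 18 mm above its housing; fully pressed: 32 mm above the table, 8 mm above its housing. z up
- key_post (a joint): how far the key of the post's holder is pressed: 0 = up (every run starts so), 0.010 m = fully down, pressed straight down. It moves against about 3.5 N of friction (its sprung pad gives 1 mm for each 2.5 N, up to 5 mm, which is not counted here), then meets a hard stop, and stays where it is left, at most fully down; nothing brings it up again
- the_post: a light grey domed post, 59 mm tall, its flange 76 mm across; it stands loose in the ring seat of its holder. Origin at the centre of its underside
- seat_post (a point): centre of the post's ring seat, at the height of the plate's top (10 mm above the table)
- holder_cap: fixed parts holder that carries the cap: grey plate 172 x 92 x 10 mm. Origin at the centre of its underside; z up, x from the key at its front to the part at its back. Its ring seat (4 mm high, on the plate) lies at x = +37 mm; a black key housing 60 x 64 mm, its top 24 mm above the table, at x = -53 mm. The three holders differ only in the part they carry and in their ring's width
- top_cap (a point): centre of the top face of the sprung round pad (grey and black, 44 mm across, on a 50 mm metal collar) that caps the confirm key at the front of the cap's holder; moves with the key. Up: 42 mm above the table, 18 mm above its housing; fully pressed: 32 mm above the table, 8 mm above its housing. z up
- key_cap (a joint): how far the key of the cap's holder is pressed: 0 = up (every run starts so), 0.010 m = fully down, pressed straight down. It moves against about 3.5 N of friction (its sprung pad gives 1 mm for each 2.5 N, up to 5 mm, which is not counted here), then meets a hard stop, and stays where it is left, at most fully down; nothing brings it up again
- the_cap: a small white nozzle cap standing upright, 20 mm across, 40 mm tall; it stands loose in the ring seat of its holder. Origin at the centre of its underside
- seat_cap (a point): centre of the cap's ring seat, at the height of the plate's top (10 mm above the table)
- amber_box: bystander, loose: small open brown carton with a white flap, 42 x 48 x 57 mm tall, standing between two holders. Origin at the centre of its underside
- pin_spanner: bystander, loose: flat white spanner, 33 x 105 x 4 mm, lying between two holders. Origin at the centre of its underside
- bit_case: bystander, loose: black and blue case, 46 x 158 x 22 mm, lying near the table's front edge. Origin at the centre of its underside
- screwdriver: bystander, loose: screwdriver with an orange handle, 185 mm long, 30 mm high, at the front right. Origin at the centre of its underside
- hex_key_1: bystander, loose: black hex key, 31 x 92 x 5 mm, at the front left. Origin at the centre of its underside
Mind the look-alikes: they are no part of the job. What is shaped like the holder_post but green is not meant.

How it is judged:
By the outcome, as a careful person would: the job done as asked, in the order asked, and still so for the second after the job is handed in, with the robot touching nothing.
It also fails if it takes over 51 s, if anything falls off the work surface, if the arm or the gripper's body presses on something with over 40 N, if the wrist force passes 120 N, or if a joint passes its speed limit or range.

## Working session

There is one attempt and no reset: what is moved stays moved. The work goes in short steps, Python scripts to look and compute and a tool call to move; the robot and the scene stay as the last step left them, time stands still between calls to the robot, and variables do not carry over. Pictures are saved under pics/ and viewed, and the job is handed in when it is done.

Besides the shell and the picture viewer there is one more tool, called after "Request:" as a command line: name --pt "numbers of a row" for each row, then --argument value for the rest. drive_tool: Moves the arm, as the interface text tells. Its arguments: {"type":"object","properties":{"motion":{"type":"array"},"claw":{"type":"number"},"grip_force":{"type":"number"}},"required":["motion"]}

```bash
ls; mkdir -p pics; cat > h.py <<'E'
from workcell import manip
import numpy as np, cv2
def ray(c,u,v):
    f=240/np.tan(np.radians(c["fovy"])/2)
    K=np.array([[f,0,c["cx"]],[0,f,c["cy"]],[0,0,1.]])
    d=np.array([(u-c["cx"])/f,(v-c["cy"])/f]); s=d.copy()
    for _ in range(30): s=d/(1+c["k1"]*(s@s))
    return np.array([s[0],s[1],1])
def atz(c,u,v,z):
    P=np.array(c["pose"]); d=P[:3,:3]@ray(c,u,v); o=P[:3,3]
    return o+d*(z-o[2])/d[2]
def atd(c,u,v):
    P=np.array(c["pose"]); zz=c["z_map"][int(round(v)),int(round(u))]
    return P[:3,:3]@(ray(c,u,v)*zz)+P[:3,3]
E
python3 - <<'E'
from h import *
import pickle
s=manip.state(); print(s)
for n in("top","side"):
    c=manip.capture(n); cv2.imwrite(f"pics/{n}0.png",c["color"]); pickle.dump(c,open(n+"0.pkl","wb"))
    print(n,c["fovy"],c["cx"],c["cy"],c["k1"],c["pose"])
    for t in["top_disc","top_post","top_cap","holder_disc","holder_post","holder_cap","the_disc","the_post","the_cap"]:
        print(t,[(np.round(r["extent"]).tolist(),round(r["conf"],2)) for r in manip.recognise(n,t)])
E
```

```text
pics
{'time_s': 0.0, 'qpos': array([-1.06780418,  0.50184083, -0.42678022,  1.55142141,  0.22080045,
        1.13827725, -0.21029557]), 'joint_vel': array([-0.00210105, -0.00142033,  0.0002749 ,  0.00020085, -0.00044402,
       -0.00043615,  0.00011659]), 'effort': array([ 6.65088792e-04, -5.66576242e+01, -5.81611499e+00, -2.79112476e+01,
       -6.86942646e-02,  3.05149506e-02,  1.64776143e-04]), 'tcp_pos': array([0.15424859, 0.6306798 , 0.19739371]), 'tool_rot': array([[-5.14060810e-04, -9.71397827e-01,  2.37457361e-01],
       [-1.82163081e-03,  2.37457908e-01,  9.71396121e-01],
       [-9.99998209e-01,  6.67970323e-05, -1.89159601e-03]]), 'contact_force': array([-0.09852405,  0.51082372,  0.01352493]), 'torque': array([0.07328384, 0.02464552, 0.00132301]), 'gripper_width': 0.09180793502605414}
top 43.465454682990014 327.665078170354 241.769677358944 -0.04314830304873336 [[-9.48163108e-03 -9.98697390e-01  5.01360304e-02  3.90385055e-01]
 [-9.99954369e-01  9.41127158e-03 -1.63926156e-03 -1.46622547e-01]
 [ 1.16528244e-03 -5.01492855e-02 -9.98741053e-01  1.93035054e+00]
 [ 0.0000000
[... 726 characters left out ...]
7722 [[ 0.81312821 -0.21763409  0.53986843 -0.62165285]
 [-0.58207821 -0.29965815  0.7559034  -1.69685679]
 [-0.00273437 -0.92889203 -0.37034055  0.82553979]
 [ 0.          0.          0.          1.        ]]
top_disc [([335.0, 276.0, 9.0, 12.0], 0.63)]
top_post [([352.0, 248.0, 11.0, 5.0], 0.51), ([300.0, 219.0, 45.0, 14.0], 0.35)]
top_cap []
holder_disc [([301.0, 218.0, 45.0, 14.0], 0.63)]
holder_post [([343.0, 248.0, 47.0, 14.0], 0.67), ([379.0, 298.0, 62.0, 29.0], 0.65), ([353.0, 247.0, 9.0, 4.0], 0.62), ([243.0, 224.0, 20.0, 20.0], 0.3)]
holder_cap [([276.0, 202.0, 36.0, 12.0], 0.52)]
the_disc [([274.0, 202.0, 37.0, 15.0], 0.35)]
the_post [([362.0, 235.0, 22.0, 21.0], 0.53)]
the_cap []
```

```bash
python3 - <<'E'
import cv2
a=cv2.imread("pics/top0.png");b=cv2.imread("pics/side0.png")
cv2.imwrite("pics/topc.png",cv2.resize(a[150:310,160:427],None,fx=3,fy=3,interpolation=cv2.INTER_CUBIC)[:600,:800])
cv2.imwrite("pics/sidec.png",cv2.resize(b[170:350,230:470],None,fx=3.3,fy=3.3,interpolation=cv2.INTER_CUBIC)[:600,:800])
E
```

```text
(no output)
```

View pics/top0.png

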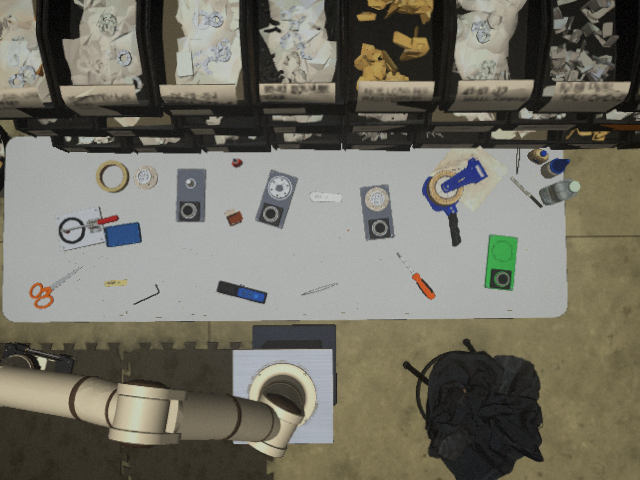

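View pics/topc.png

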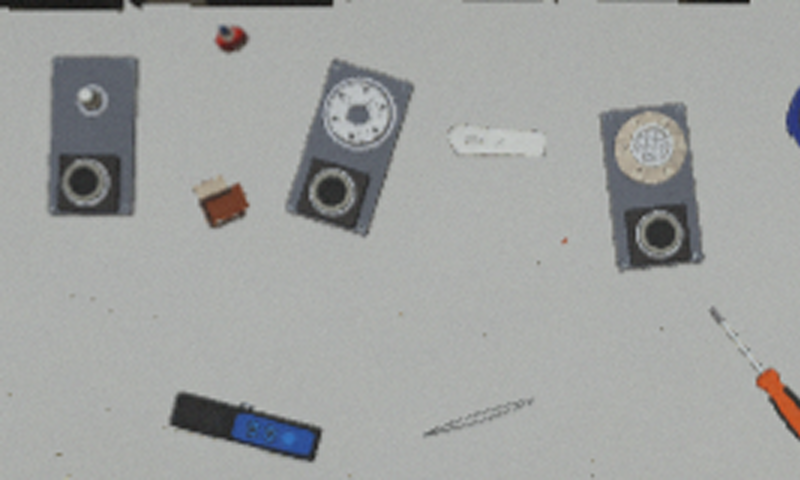

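View pics/side0.png

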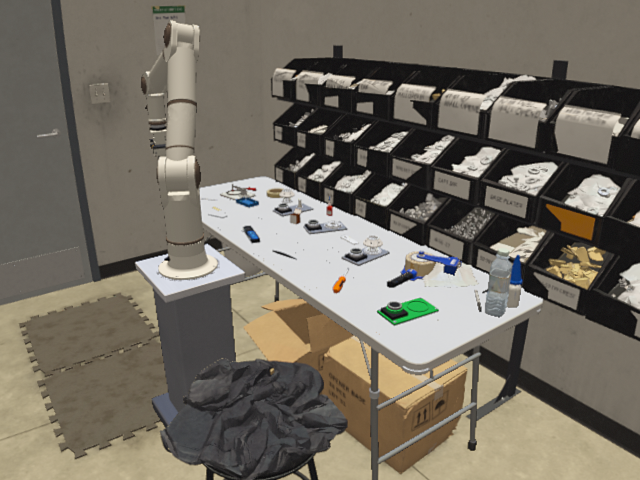

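View pics/sidec.png

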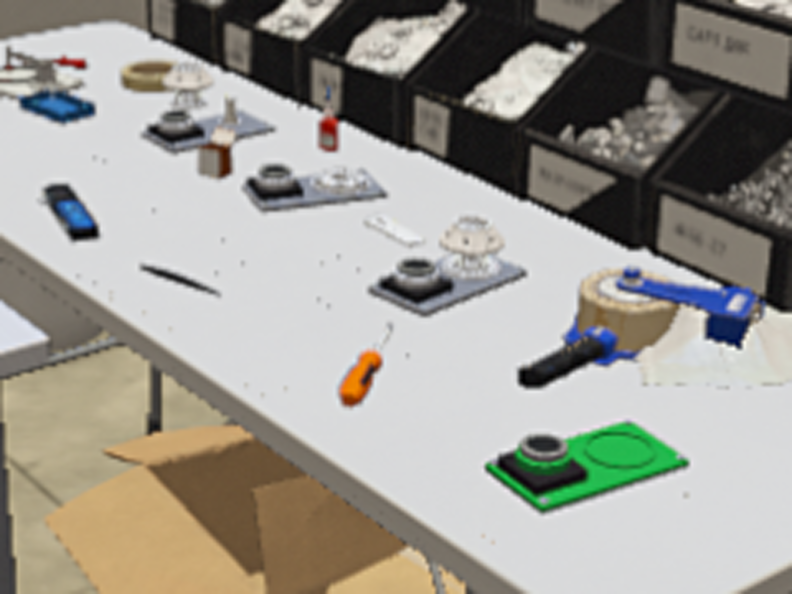

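The top picture shows three grey holders with their keys at about (188,211) cap, (270,214) disc and (379,228) post. Look-alikes: the green holder, key at (502,279); another domed post standing loose at (147,177) in front of no key; tape rings. I choose the grey ones by the part each carries: the disc has six screw holes, the post is domed in the side view at (374,243), and the cap is small. Now I measure the keys.

```bash
python3 - <<'E'
from h import *
import pickle
c=pickle.load(open("top0.pkl","rb"));im=c["color"]
g=cv2.cvtColor(im,cv2.COLOR_BGR2GRAY)
tiles=[]
for n,(u,v) in dict(disc=(270.5,213.5),post=(379.5,227.5),cap=(188,211)).items():
    p=cv2.resize(g[int(v)-12:int(v)+13,int(u)-12:int(u)+13],None,fx=10,fy=10,interpolation=cv2.INTER_CUBIC)
    ci=cv2.HoughCircles(cv2.GaussianBlur(p,(0,0),4),cv2.HOUGH_GRADIENT,1.5,200,param1=80,param2=15,minRadius=45,maxRadius=95)
    # depth-based centroid
    best=None
    pts=[]
    for y in range(int(v)-13,int(v)+14):
        for x in range(int(u)-13,int(u)+14):
            w=atd(c,x,y); 
            if w[2]>0.031 : pts.append(w)
    pts=np.array(pts)
    x0,y0,r=ci[0,0]; uu=int(u)-12+(x0+.5)/10-.5; vv=int(v)-12+(y0+.5)/10-.5
    print(n,"hough px",uu,vv,r/10,np.round(atz(c,uu,vv,.042),4),"depth",len(pts),np.round(np.median(pts,0),4),np.round((pts.min(0)+pts.max(0))/2,4))
    q=cv2.cvtColor(p,cv2.COLOR_GRAY2BGR); cv2.circle(q,(int(x0),int(y0)),int(r),(0,0,255),1);cv2.circle(q,(int(x0),int(y0)),2,(0,0,255),-1); tiles.append(q)
cv2.imwrite("pics/keys.png",np.hstack(tiles))
# side: check
s=pickle.load(open("side0.pkl","rb"))
for n,b in dict(green=(395,303)).items(): print(atd(s,*b))
# highest things near: camera z for table
print([np.round(atd(c,u,v),3).tolist() for u,v in [(230,240),(330,240),(430,280),(190,182),(376,198),(235,216),(279,186)]])
E
```

```text
Traceback (most recent call last):
TypeError: 'NoneType' object is not subscriptable
```

```bash
python3 - <<'E'
from h import *
import pickle
c=pickle.load(open("top0.pkl","rb"));im=c["color"]
g=cv2.cvtColor(im,cv2.COLOR_BGR2GRAY)
tiles=[]
for n,(u,v) in dict(disc=(270,213),post=(379,228),cap=(188,211)).items():
    p=cv2.resize(g[v-12:v+13,u-12:u+13],None,fx=10,fy=10,interpolation=cv2.INTER_CUBIC)
    pts=[]
    for y in range(v-13,v+14):
        for x in range(u-13,u+14):
            w=atd(c,x,y)
            if w[2]>0.031: pts.append(np.r_[w,x,y])
    pts=np.array(pts)
    m=(p>85).astype(np.uint8); yy,xx=np.mgrid[:250,:250]; m[(xx-125)**2+(yy-125)**2>95**2]=0
    k,l,st,ce=cv2.connectedComponentsWithStats(m)
    i=1+np.argmax(st[1:,4]); cn=max(cv2.findContours((l==i).astype(np.uint8),0,1)[0],key=cv2.contourArea)
    (x0,y0),r=cv2.minEnclosingCircle(cn); e=cv2.fitEllipse(cn)
    x0,y0=e[0]; uu=u-12+(x0+.5)/10-.5; vv=v-12+(y0+.5)/10-.5
    print(n,"px",uu,vv,e[1],np.round(atz(c,uu,vv,.042),4),"depth",len(pts),np.round(pts.mean(0),4),np.round((pts.min(0)+pts.max(0))/2,4),pts[:,2].max())
    q=cv2.cvtColor(p,cv2.COLOR_GRAY2BGR); cv2.ellipse(q,e,(0,0,255),1);tiles.append(q)
cv2.imwrite("pics/keys.png",np.hstack(tiles))
print([np.round(atd(c,u,v),3).tolist() for u,v in [(230,240),(330,240),(430,280),(190,182),(376,198),(235,216),(279,186)]])
E
```

```text
disc px 270.4043304443359 213.62582397460938 (159.30055236816406, 163.4107208251953) [0.5756 0.0297 0.042 ] depth 187 [5.733000e-01 2.770000e-02 7.060000e-02 2.701818e+02 2.134385e+02] [ 4.973e-01 -3.980e-02  9.807e-01  2.680e+02  2.130e+02] 1.9303505417927402
post px 379.2787696838379 227.70398178100587 (160.58970642089844, 164.18048095703125) [ 0.5279 -0.3125  0.042 ] depth 195 [ 5.279000e-01 -3.106000e-01  6.030000e-02  3.791692e+02  2.272821e+02] [ 4.718e-01 -2.453e-01  9.807e-01  3.795e+02  2.270e+02] 1.9303505417927402
cap px 188.268058013916 210.39069671630858 (159.5489501953125, 162.67347717285156) [0.5885 0.2892 0.042 ] depth 165 [5.838000e-01 2.775000e-01 9.760000e-02 1.880121e+02 2.100545e+02] [5.034e-01 8.410e-02 9.807e-01 1.895e+02 2.105e+02] 1.9303505417927402
[[0.496, 0.163, 0.007], [0.493, -0.157, -0.002], [0.362, -0.476, 0.004], [0.677, 0.282, 0.051], [0.62, -0.302, 0.062], [0.573, 0.147, 0.004], [0.669, 0.005, 0.002]]
```

View pics/keys.png

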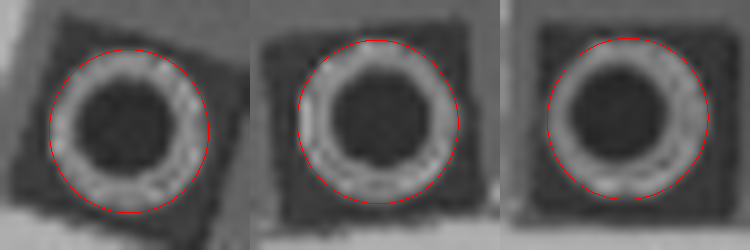

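Request:
drive_tool --pt "0 -2 -1.7 0" --pt "0 -3.5 -3 0" --pt "0 -3.5 -3 0" --pt "0 -3.5 -3 0" --pt "0 -3.5 -3 0" --pt "0 -3.5 -3 0" --pt "0 -3.5 -3 0" --pt "0 -3.5 -3 0" --pt "0 -3.5 -3 0" --pt "0 -3.5 -3 0" --pt "0 -3.5 -3 0" --pt "0 -3.5 -3 0" --claw 0 --grip_force 10

```text
time_s: 2.5
tcp_pos: [0.4662, 0.197, 0.1988]
tool_rot: [[0.001, -0.971, 0.237], [0.0, 0.237, 0.971], [-1.0, -0.001, 0.001]]
contact_force: [-0.7, -0.2, 0.0]
gripper_width: 0.0006
```

Request:
drive_tool --pt "0 -2.9 -2.7 0" --pt "0 -2.9 -2.7 0" --pt "0 -2.9 -2.7 0" --pt "0 -2.9 -2.7 0" --pt "1 -2 -2 0" --pt "2 -1 -0.8 0" --pt "3 0 0 0" --pt "3 0 0 0" --pt "0 0 0 0" --pt "0 0 0 0"

```text
time_s: 3.75
tcp_pos: [0.5751, 0.0322, 0.1088]
tool_rot: [[0.0, -0.972, 0.237], [0.0, 0.237, 0.972], [-1.0, -0.0, 0.0]]
contact_force: [-0.4, 0.1, 0.5]
gripper_width: 0.0005
```

```bash
python3 - <<'E'
from h import *
s=manip.state();print(s["time_s"],s["tcp_pos"],s["contact_force"],s["tool_rot"].round(4))
c=manip.capture("side");cv2.imwrite("pics/s1.png",cv2.resize(c["color"][130:290,220:420],None,fx=4,fy=4,interpolation=cv2.INTER_CUBIC)[:600,:800])
c=manip.capture("top");cv2.imwrite("pics/t1.png",c["color"])
E
```

```text
3.75 [0.57509216 0.03219211 0.10882879] [-0.43717549  0.0934277   0.47607656] [[ 3.000e-04 -9.716e-01  2.365e-01]
 [ 4.000e-04  2.365e-01  9.716e-01]
 [-1.000e+00 -2.000e-04  5.000e-04]]
```

View pics/s1.png

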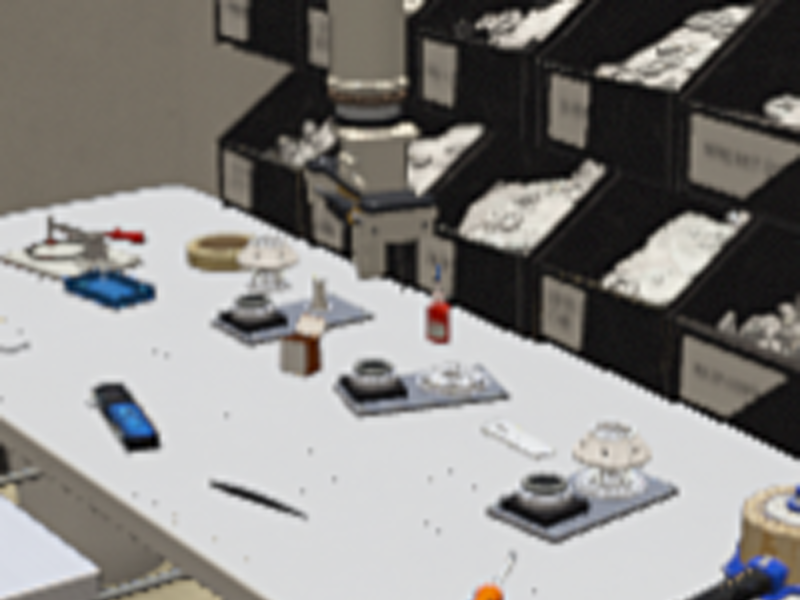

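View pics/t1.png

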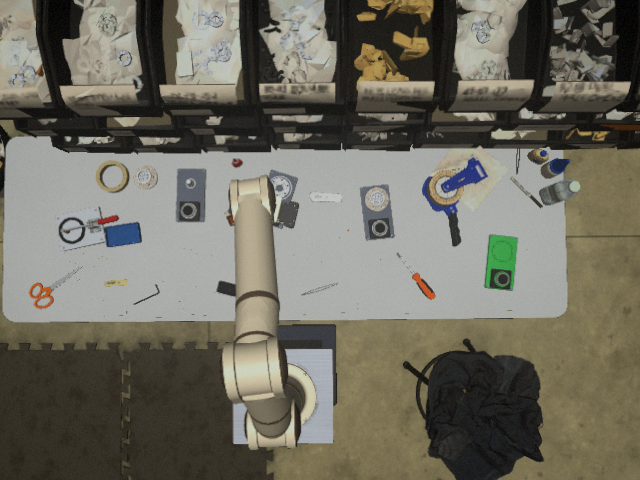

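```bash
cat >> h.py <<'E'
def proj(c,w):
    P=np.array(c["pose"]); p=P[:3,:3].T@(np.array(w)-P[:3,3]); s=p[:2]/p[2]; s=s*(1+c["k1"]*(s@s))
    f=240/np.tan(np.radians(c["fovy"])/2); return s*f+[c["cx"],c["cy"]]
E
python3 - <<'E'
from h import *
import pickle
c=manip.capture("side");s=manip.state();t=s["tcp_pos"];x=s["tool_rot"][:,0];z=s["tool_rot"][:,2]
im=c["color"]; S=7; u0,v0=270,150; q=cv2.resize(im[v0:v0+85,u0:u0+100],None,fx=S,fy=S,interpolation=cv2.INTER_CUBIC)
for w,col in[(t,(0,0,255)),(t-.066*x,(0,255,0)),(t-.066*x+.095*z,(255,0,0)),(t-.066*x-.095*z,(255,255,0)),([.576,.03,.042],(0,0,255)),([t[0],t[1],.042],(255,0,255))]:
    p=proj(c,w);print(w,p);cv2.circle(q,tuple(int(a) for a in ((p-[u0,v0]+.5)*S)),4,col,-1)
cv2.imwrite("pics/s2.png",q)
for u,v in[(310,195),(316,197),(325,195),(329,190),(320,186),(318,192)]: print(u,v,atd(c,u,v).round(3))
E
```

```text
[0.57596992 0.03178327 0.10981117] [312.39702835 206.63103643]
[0.57580489 0.03176137 0.17581096] [312.24586747 191.51267601]
[0.59833299 0.12405155 0.17589791] [304.25930335 185.43849692]
[ 0.55327679 -0.06052881  0.17572401] [320.85750657 198.06591677]
[0.576, 0.03, 0.042] [312.76807986 221.96399048]
[np.float64(0.5759699165494243), np.float64(0.03178326682778436), 0.042] [312.52059084 221.84609878]
310 195 [0.557 0.02  0.167]
316 197 [0.776 0.289 0.048]
325 195 [0.777 0.218 0.075]
329 190 [0.775 0.184 0.109]
320 186 [ 0.555 -0.052  0.223]
318 192 [0.774 0.269 0.078]
```

View pics/s2.png

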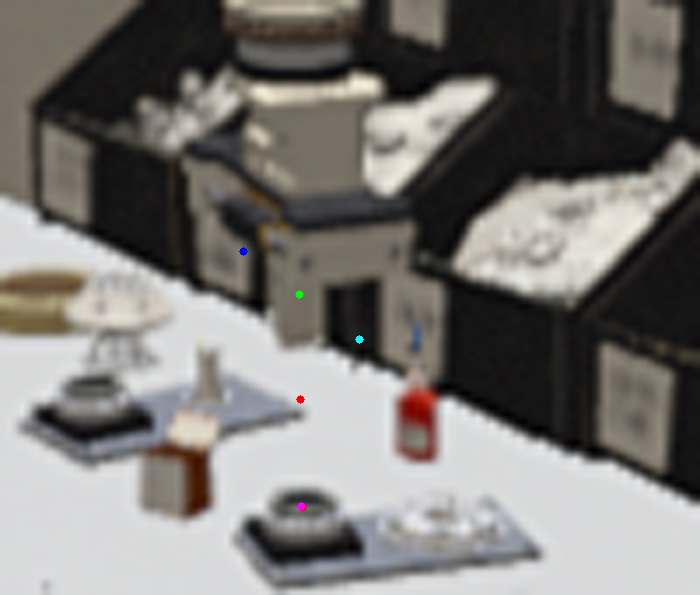

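```bash
python3 - <<'E'
from h import *
c=manip.capture("side")
print(np.round(c["z_map"][188:214,304:322:2],2))
for v in range(188,212,2): print(v,atd(c,312,v).round(3),atd(c,308,v).round(3))
E
```

```text
[[2.61 2.59 2.19 2.18 2.09 2.1  2.1  2.11 2.11]
 [2.64 2.6  2.21 2.18 2.1  2.1  2.1  2.11 2.12]
 [2.62 2.62 2.21 2.18 2.09 2.17 2.53 2.52 2.5 ]
 [2.62 2.62 2.19 2.18 2.17 2.17 2.53 2.51 2.52]
 [2.63 2.6  2.21 2.18 2.17 2.17 2.54 2.54 2.51]
 [2.63 2.61 2.21 2.17 2.18 2.18 2.53 2.52 2.52]
 [2.72 2.61 2.21 2.19 2.18 2.18 2.54 2.51 2.5 ]
 [2.7  2.71 2.21 2.17 2.19 2.19 2.52 2.52 2.52]
 [2.68 2.69 2.69 2.19 2.19 2.2  2.55 2.52 2.53]
 [2.66 2.67 2.67 2.18 2.19 2.2  2.55 2.53 2.51]
 [2.66 2.66 2.66 2.2  2.2  2.2  2.54 2.52 2.53]
 [2.66 2.65 2.64 2.19 2.21 2.66 2.55 2.54 2.51]
 [2.64 2.64 2.63 2.63 2.62 2.63 2.64 2.55 2.52]
 [2.62 2.62 2.62 2.64 2.61 2.62 2.62 2.62 2.52]
 [2.61 2.6  2.6  2.61 2.61 2.59 2.61 2.62 2.52]
 [2.59 2.59 2.6  2.59 2.59 2.59 2.58 2.57 2.58]
 [2.54 2.57 2.57 2.59 2.57 2.58 2.58 2.58 2.57]
 [2.53 2.51 2.56 2.55 2.56 2.57 2.56 2.57 2.55]
 [2.52 2.53 2.52 2.54 2.54 2.56 2.54 2.55 2.54]
 [2.51 2.5  2.5  2.5  2.54 2.54 2.54 2.53 2.53]
 [2.5  2.48 2.49 2.49 2.49 2.52 2.51 2.52 2.52]
 [2.48 2.48 2.48 2.5  2.49 2.51 2.51 2.51 2.51]
 [2.47 2.48 2.49 2.5  2.49 2.5  2.48 2.47 2.49]
 [2.48 2.49 2.47 2.48 2.47 2.49 2.48 2.47 2.48]
 [2.47 2.46 2.47 2.46 2.46 2.47 2.46 2.48 2.46]
 [2.46 2.45 2.45 2.43 2.45 2.46 2.45 2.45 2.47]]
188 [ 0.524 -0.042  0.218] [0.565 0.047 0.189]
190 [ 0.522 -0.044  0.211] [0.571 0.055 0.177]
192 [0.564 0.016 0.18 ] [0.568 0.051 0.17 ]
194 [0.567 0.02  0.17 ] [0.567 0.051 0.162]
196 [0.571 0.026 0.159] [0.823 0.427 0.008]
198 [0.57  0.026 0.15 ] [0.804 0.399 0.008]
200 [0.797 0.354 0.011] [0.79  0.378 0.006]
202 [0.789 0.342 0.006] [0.771 0.351 0.007]
204 [0.768 0.313 0.007] [0.752 0.323 0.008]
206 [0.751 0.287 0.008] [0.724 0.282 0.015]
208 [0.719 0.242 0.017] [0.704 0.252 0.017]
210 [0.718 0.24  0.007] [0.701 0.248 0.009]
```

The column matches, but the tips look about 35 mm higher than the reported TCP. I'll go down a little and re-check, relying on force.

Request:
drive_tool --pt "1 0 -0.1 0" --pt "1 0 0 0" --pt "1 0 0 0" --pt "0 0 0 0" --pt "0 0 0 0"

```text
time_s: 4.58
tcp_pos: [0.5747, 0.0304, 0.0783]
tool_rot: [[-0.0, -0.971, 0.237], [0.0, 0.237, 0.971], [-1.0, 0.0, -0.0]]
contact_force: [0.6, -0.5, 0.6]
gripper_width: 0.0006
```

```bash
cat > look.py <<'E'
from h import *
import sys
n=sys.argv[1]
c=manip.capture("side");s=manip.state();t=s["tcp_pos"];print(t,s["contact_force"],s["gripper_width"])
S=7; p=proj(c,t).astype(int); u0,v0=p[0]-45,p[1]-50
q=cv2.resize(c["color"][v0:v0+85,u0:u0+100],None,fx=S,fy=S,interpolation=cv2.INTER_CUBIC)
p=proj(c,t);cv2.circle(q,tuple(int(a) for a in ((p-[u0,v0]+.5)*S)),3,(0,0,255),-1)
cv2.imwrite(f"pics/{n}.png",q)
E
python3 look.py s3
```

```text
[0.57487425 0.03046246 0.07855086] [ 0.55629147  0.6756482  -0.30339648] 0.000713342314773493
```

View pics/s3.png

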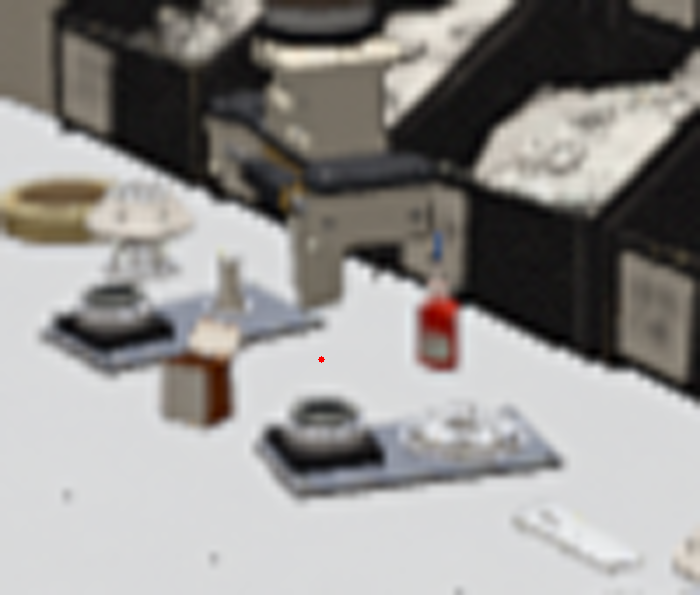

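Request:
drive_tool --pt "1 0 0 0" --pt "1 0 0 0" --pt "0.6 0 0 0" --pt "0.3 0 0 0" --pt "0.2 0 0 0" --pt "0.2 0 0 0" --pt "0 0 0 0"

```text
time_s: 5.5
tcp_pos: [0.5746, 0.0304, 0.0454]
tool_rot: [[0.0, -0.971, 0.237], [0.0, 0.237, 0.971], [-1.0, 0.0, 0.0]]
contact_force: [-0.0, -0.5, -0.1]
gripper_width: 0.0004
```

```bash
python3 look.py s4
```

```text
[0.57473006 0.0304409  0.04552717] [1.05707631 0.68879776 1.11421716] 0.0006206227288966684
```

View pics/s4.png

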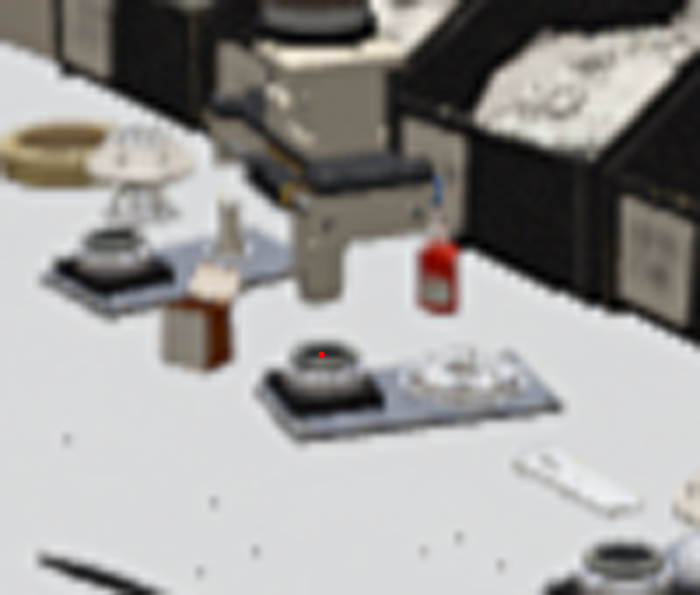

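Request:
drive_tool --pt "0.4 0 0 0" --pt "0.3 0 0 0" --pt "0.2 0 0 0" --pt "0.2 0 0 0" --pt "0.2 0 0 0" --pt "0 0 0 0"

```text
time_s: 6.3
tcp_pos: [0.5745, 0.0304, 0.0322]
tool_rot: [[-0.0, -0.971, 0.238], [0.0, 0.238, 0.971], [-1.0, 0.0, -0.0]]
contact_force: [-0.1, -0.8, 0.0]
gripper_width: 0.0004
```

```bash
python3 look.py s5; python3 - <<'E'
from h import *
c=manip.capture("side");t=manip.state()["tcp_pos"]
for u in (311,313):
  for v in range(204,222): print(u,v,atd(c,u,v).round(3),c["color"][v,u])
E
```

```text
[0.57458512 0.03044027 0.0323266 ] [-0.19661447  0.40064238  0.57882387] 0.0005603665087536832
311 204 [ 0.519 -0.041  0.152] [ 98 109 114]
311 205 [ 0.518 -0.042  0.149] [ 96 110 116]
311 206 [ 0.522 -0.037  0.142] [ 99 112 118]
311 207 [ 0.51  -0.054  0.145] [101 112 118]
311 208 [ 0.513 -0.05   0.139] [120 136 141]
311 209 [0.557 0.015 0.108] [113 127 133]
311 210 [0.558 0.016 0.103] [ 96 108 115]
311 211 [0.56  0.02  0.097] [ 94 106 112]
311 212 [0.554 0.011 0.097] [ 94 106 111]
311 213 [0.554 0.01  0.092] [ 92 104 110]
311 214 [0.562 0.022 0.083] [ 90 102 109]
311 215 [0.559 0.019 0.08 ] [ 84  96 103]
311 216 [0.561 0.02  0.075] [ 85  95 101]
311 217 [0.667 0.176 0.002] [158 161 162]
311 218 [0.658 0.162 0.003] [211 211 210]
311 219 [0.582 0.052 0.047] [189 189 188]
311 220 [0.565 0.027 0.054] [107 106 105]
311 221 [0.568 0.032 0.047] [50 50 48]
313 204 [ 0.525 -0.047  0.153] [102 113 121]
313 205 [ 0.525 -0.047  0.149] [82 90 95]
313 206 [ 0.525 -0.046  0.144] [71 77 81]
313 207 [ 0.522 -0.051  0.142] [ 89 100 106]
313 208 [ 0.532 -0.036  0.131] [100 112 118]
313 209 [0.563 0.008 0.109] [ 95 107 113]
313 210 [0.57  0.019 0.1  ] [ 93 105 111]
313 211 [0.569 0.017 0.096] [ 96 107 113]
313 212 [0.567 0.015 0.093] [ 94 106 112]
313 213 [0.569 0.018 0.087] [ 94 107 112]
313 214 [0.572 0.022 0.081] [ 94 106 113]
313 215 [0.567 0.014 0.08 ] [ 86  99 106]
313 216 [0.578 0.031 0.068] [ 92 102 108]
313 217 [0.668 0.16  0.006] [179 181 181]
313 218 [0.66  0.15  0.006] [220 219 218]
313 219 [0.592 0.051 0.046] [183 184 183]
313 220 [0.575 0.027 0.052] [87 87 86]
313 221 [0.579 0.033 0.045] [46 45 44]
```

View pics/s5.png

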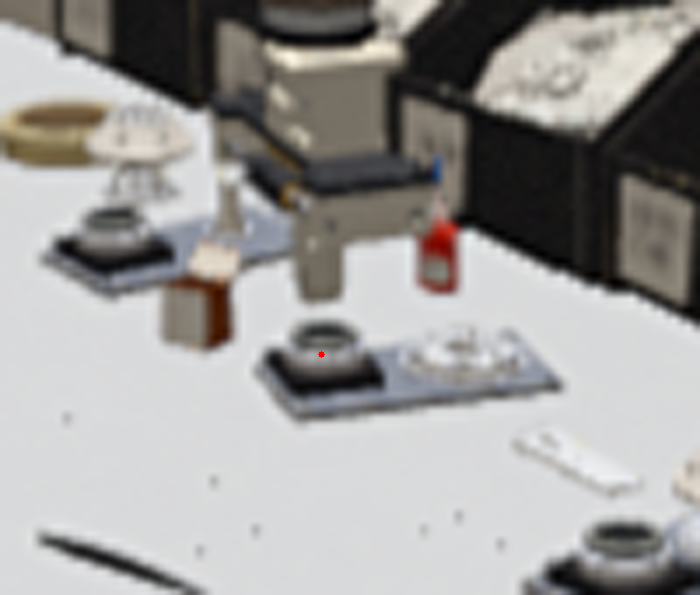

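```bash
python3 - <<'E'
from h import *
c=manip.capture("side");s=manip.state();t=s["tcp_pos"];R=s["tool_rot"]
P=[]
for v in range(170,222):
  for u in range(285,345):
    w=atd(c,u,v); l=R.T@(w-t)
    if abs(l[1])<.1 and abs(l[2])<.13 and w[2]>.06 and w[2]<.3: P.append(l)
P=np.array(P)*1000
for a in range(-130,130,10):
    q=P[(P[:,2]>=a)&(P[:,2]<a+10)]
    if len(q)>3:
        q=q[np.argsort(-q[:,0])]; print(a,len(q),"tipmost x,y:",q[:4,:2].round().tolist())
E
```

```text
-110 7 tipmost x,y: [[-106.0, 19.0], [-112.0, 1.0], [-136.0, -15.0], [-138.0, 6.0]]
-100 60 tipmost x,y: [[-107.0, -8.0], [-109.0, -6.0], [-110.0, 2.0], [-114.0, 25.0]]
-90 92 tipmost x,y: [[-99.0, -23.0], [-100.0, -19.0], [-100.0, 8.0], [-100.0, -26.0]]
-80 35 tipmost x,y: [[-98.0, 17.0], [-100.0, -8.0], [-101.0, -3.0], [-106.0, 9.0]]
-70 17 tipmost x,y: [[-136.0, 36.0], [-139.0, -4.0], [-140.0, -34.0], [-140.0, 16.0]]
-60 66 tipmost x,y: [[-114.0, 30.0], [-139.0, 26.0], [-140.0, -8.0], [-140.0, 20.0]]
-50 127 tipmost x,y: [[-136.0, 26.0], [-139.0, 6.0], [-140.0, -10.0], [-140.0, 15.0]]
-40 111 tipmost x,y: [[-108.0, 35.0], [-109.0, 29.0], [-110.0, 33.0], [-113.0, 32.0]]
-30 96 tipmost x,y: [[-57.0, 2.0], [-59.0, 11.0], [-62.0, 5.0], [-62.0, 9.0]]
-20 78 tipmost x,y: [[-40.0, 2.0], [-45.0, 1.0], [-45.0, 18.0], [-46.0, -2.0]]
-10 53 tipmost x,y: [[-36.0, 13.0], [-39.0, -4.0], [-39.0, 8.0], [-42.0, -9.0]]
0 37 tipmost x,y: [[-34.0, -0.0], [-53.0, 12.0], [-60.0, 15.0], [-62.0, 11.0]]
10 20 tipmost x,y: [[-38.0, 11.0], [-42.0, 10.0], [-65.0, 14.0], [-68.0, 12.0]]
20 19 tipmost x,y: [[-57.0, 11.0], [-70.0, 10.0], [-82.0, 9.0], [-105.0, 33.0]]
30 4 tipmost x,y: [[-123.0, 32.0], [-140.0, 29.0], [-140.0, 25.0], [-143.0, 22.0]]
40 5 tipmost x,y: [[-116.0, 35.0], [-137.0, 29.0], [-141.0, 24.0], [-142.0, 30.0]]
50 4 tipmost x,y: [[-115.0, 29.0], [-142.0, 20.0], [-145.0, 23.0], [-148.0, 42.0]]
60 16 tipmost x,y: [[-109.0, 30.0], [-115.0, 32.0], [-117.0, 29.0], [-119.0, 36.0]]
70 17 tipmost x,y: [[-102.0, 36.0], [-105.0, 31.0], [-105.0, 35.0], [-110.0, 30.0]]
80 25 tipmost x,y: [[-104.0, 37.0], [-108.0, 33.0], [-108.0, 37.0], [-109.0, 5.0]]
90 7 tipmost x,y: [[-123.0, 21.0], [-127.0, 37.0], [-134.0, 39.0], [-140.0, 21.0]]
```

The whole gripper, body edge included, sits about 34 mm higher than reported. That makes the reported z biased, so contact is expected near a reported z of 0.008. I continue by force.

Request:
drive_tool --pt "0.3 0 0 0" --pt "0.3 0 0 0" --pt "0.3 0 0 0" --pt "0.2 0 0 0" --pt "0.2 0 0 0" --pt "0.2 0 0 0" --pt "0 0 0 0"

```text
time_s: 7.32
tcp_pos: [0.5745, 0.0304, 0.0172]
tool_rot: [[-0.0, -0.971, 0.237], [-0.0, 0.237, 0.971], [-1.0, 0.0, -0.0]]
contact_force: [0.2, 0.2, 0.2]
gripper_width: 0.0005
```

Request:
drive_tool --pt "0.2 0 0 0" --pt "0.2 0 0 0" --pt "0.2 0 0 0" --pt "0 0 0 0"

```text
time_s: 7.82
tcp_pos: [0.5748, 0.0304, 0.0115]
tool_rot: [[0.0, -0.971, 0.237], [0.0, 0.237, 0.971], [-1.0, -0.0, 0.0]]
contact_force: [-0.9, 0.2, 2.6]
gripper_width: 0.0005
```

Request:
drive_tool --pt "0.2 0 0 0" --pt "0.2 0 0 0" --pt "0 0 0 0"

```text
time_s: 8.2
tcp_pos: [0.5748, 0.0304, 0.0073]
tool_rot: [[0.0, -0.971, 0.238], [0.0, 0.238, 0.971], [-1.0, -0.0, 0.0]]
contact_force: [0.3, 0.7, 2.4]
gripper_width: 0.0006
```

Request:
drive_tool --pt "0.2 0 0 0" --pt "0.2 0 0 0" --pt "0 0 0 0"

```text
time_s: 8.57
tcp_pos: [0.5747, 0.0304, 0.0032]
tool_rot: [[0.0, -0.971, 0.237], [0.0, 0.237, 0.971], [-1.0, -0.0, 0.0]]
contact_force: [0.4, 1.1, 2.9]
gripper_width: 0.0006
```

Request:
drive_tool --pt "0.2 0 0 0" --pt "0 0 0 0"

```text
time_s: 8.82
tcp_pos: [0.5748, 0.0304, 0.0016]
tool_rot: [[0.0, -0.971, 0.237], [0.0, 0.237, 0.971], [-1.0, -0.0, 0.0]]
contact_force: [-0.5, 0.7, 5.9]
gripper_width: 0.0007
```

Request:
drive_tool --pt "0.1 0 0 0" --pt "0 0 0 0"

```text
time_s: 9.07
tcp_pos: [0.5748, 0.0304, 0.0008]
tool_rot: [[0.0, -0.971, 0.237], [-0.0, 0.237, 0.971], [-1.0, -0.0, 0.0]]
contact_force: [-1.7, 0.2, 7.5]
gripper_width: 0.0008
```

Request:
drive_tool --pt "-0.5 0 0 0" --pt "-1 0 0 0" --pt "-2 0 0 0" --pt "-3 0 0 0" --pt "-1.5 -0.3 -2.5 0" --pt "0 -0.5 -5 0" --pt "0 -0.5 -5 0" --pt "0 -0.5 -5 0" --pt "0 -0.5 -5 0" --pt "0 -0.5 -5 0" --pt "0 -0.5 -4 0" --pt "0 -0.7 -2.8 0"

```text
time_s: 10.58
tcp_pos: [0.5307, -0.3149, 0.0806]
tool_rot: [[-0.001, -0.971, 0.24], [-0.001, 0.24, 0.971], [-1.0, 0.001, -0.001]]
contact_force: [0.6, -0.5, -0.7]
gripper_width: 0.0007
```

```bash
cat > chk.py <<'E'
from h import *
import sys
n=sys.argv[1]
K=dict(disc=(.576,.030),post=(.528,-.312),cap=(.588,.288)); tiles=[]
s=manip.state();print(s["time_s"],s["tcp_pos"].round(4),s["contact_force"].round(1))
c=manip.capture("side")
for k,(x,y) in K.items():
    pu=proj(c,[x,y,.042]);pd=proj(c,[x,y,.032]);u0,v0=int(pu[0])-14,int(pu[1])-14
    q=cv2.resize(c["color"][v0:v0+30,u0:u0+26],None,fx=10,fy=10,interpolation=cv2.INTER_CUBIC)
    for p,col in((pu,(0,0,255)),(pd,(0,255,0))): cv2.circle(q,tuple(int(a) for a in ((p-[u0,v0]+.5)*10)),3,col,-1)
    tiles.append(q)
cv2.imwrite(f"pics/{n}.png",np.hstack(tiles))
t=manip.capture("top");cv2.imwrite(f"pics/{n}_t.png",t["color"])
E
python3 chk.py c1
```

```text
10.575 [ 0.5307 -0.3149  0.0806] [ 0.6 -0.5 -0.7]
```

View pics/c1.png

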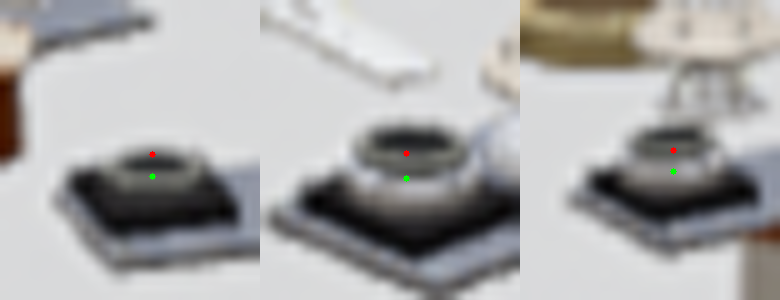

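Disc key is down, by 2 px, and the other two are still up. Now the post key.

Request:
drive_tool --pt "1 0.3 0.2 0" --pt "1.5 0 0 0" --pt "1.5 0 0 0" --pt "1 0 0 0" --pt "0.6 0 0 0" --pt "0.4 0 0 0" --pt "0.2 0 0 0" --pt "0 0 0 0"

```text
time_s: 11.68
tcp_pos: [0.5297, -0.3098, 0.0186]
tool_rot: [[0.0, -0.971, 0.238], [-0.0, 0.238, 0.971], [-1.0, -0.0, -0.0]]
contact_force: [-0.3, -0.2, -0.6]
gripper_width: 0.0001
```

```bash
python3 look.py s6
```

```text
[ 0.52979689 -0.30982352  0.01870353] [ 0.34327384 -1.16299908  0.44267282] 0.00038037796852599887
```

View pics/s6.png

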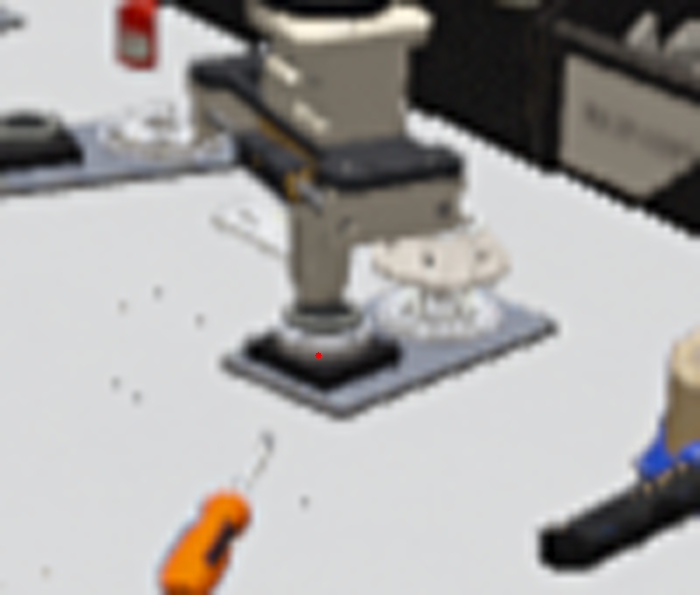

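Tip centred over the post's key, and the body is clear of the dome.

Request:
drive_tool --pt "0.2 0 0 0" --pt "0.2 0 0 0" --pt "0.2 0 0 0" --pt "0.2 0 0 0" --pt "0.2 0 0 0" --pt "0 0 0 0"

```text
time_s: 12.48
tcp_pos: [0.5297, -0.3097, 0.0083]
tool_rot: [[0.0, -0.971, 0.237], [-0.0, 0.237, 0.971], [-1.0, -0.0, -0.0]]
contact_force: [0.3, 1.4, 2.3]
gripper_width: 0.0006
```

Request:
drive_tool --pt "0.2 0 0 0" --pt "0.2 0 0 0" --pt "0.1 0 0 0" --pt "0 0 0 0"

```text
time_s: 12.98
tcp_pos: [0.5297, -0.3097, 0.0033]
tool_rot: [[0.0, -0.971, 0.237], [-0.0, 0.237, 0.971], [-1.0, -0.0, -0.0]]
contact_force: [0.3, -0.6, 1.7]
gripper_width: 0.0005
```

Request:
drive_tool --pt "0.2 0 0 0" --pt "0 0 0 0"

```text
time_s: 13.22
tcp_pos: [0.5297, -0.3097, 0.0016]
tool_rot: [[0.0, -0.971, 0.237], [-0.0, 0.237, 0.971], [-1.0, -0.0, -0.0]]
contact_force: [-1.0, 0.1, 5.2]
gripper_width: 0.0004
```

Request:
drive_tool --pt "0.1 0 0 0" --pt "0 0 0 0"

```text
time_s: 13.48
tcp_pos: [0.5297, -0.3097, 0.0009]
tool_rot: [[0.0, -0.971, 0.238], [-0.0, 0.238, 0.971], [-1.0, -0.0, -0.0]]
contact_force: [-2.6, 1.4, 7.7]
gripper_width: 0.0005
```

Request:
drive_tool --pt "0.05 0 0 0" --pt "0 0 0 0"

```text
time_s: 13.72
tcp_pos: [0.5297, -0.3097, 0.0006]
tool_rot: [[0.0, -0.971, 0.238], [-0.0, 0.238, 0.971], [-1.0, -0.0, -0.0]]
contact_force: [-1.8, 0.2, 8.1]
gripper_width: 0.0004
```

Request:
drive_tool --pt "-0.5 0 0 0" --pt "-1 0 0 0" --pt "-2 0 0 0" --pt "-3 0 0 0" --pt "-3 0 1 0" --pt "-1 0.4 3 0" --pt "0 0.8 5 0" --pt "0 0.8 5 0" --pt "0 0.8 5 0" --pt "0 0.8 5 0" --pt "0 0.8 5 0" --pt "0 0.8 5 0"

```text
time_s: 15.22
tcp_pos: [0.5603, 0.0346, 0.1063]
tool_rot: [[0.002, -0.971, 0.238], [-0.0, 0.238, 0.971], [-1.0, -0.002, 0.0]]
contact_force: [-0.3, 0.5, 0.4]
gripper_width: 0.0002
```

Request:
drive_tool --pt "0 0.8 5 0" --pt "0 0.8 5 0" --pt "0 0.8 5 0" --pt "0 0.8 5 0" --pt "0 0.4 3 0" --pt "0 0.3 2 0" --pt "0 0 0 0"

```text
time_s: 16.1
tcp_pos: [0.5811, 0.2866, 0.1054]
tool_rot: [[0.0, -0.972, 0.235], [0.001, 0.235, 0.972], [-1.0, -0.0, 0.001]]
contact_force: [-0.2, -0.5, -0.2]
gripper_width: 0.0005
```

```bash
python3 chk.py c2; python3 look.py s7
```

```text
16.1 [0.5811 0.2866 0.1054] [-0.2 -0.5 -0.2]
[0.58174814 0.28259354 0.10491698] [-0.77338096 -0.24446202 -0.03420621] 0.0003413662587726776
```

View pics/c2.png

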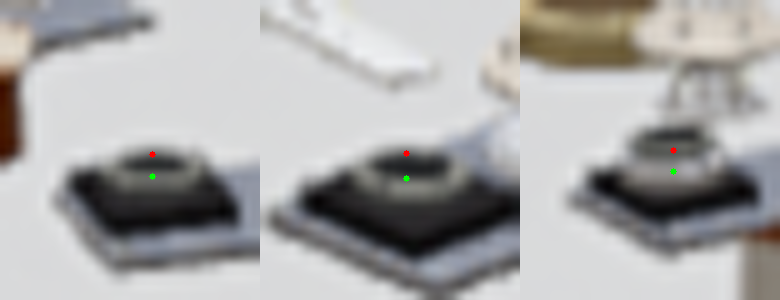

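View pics/s7.png

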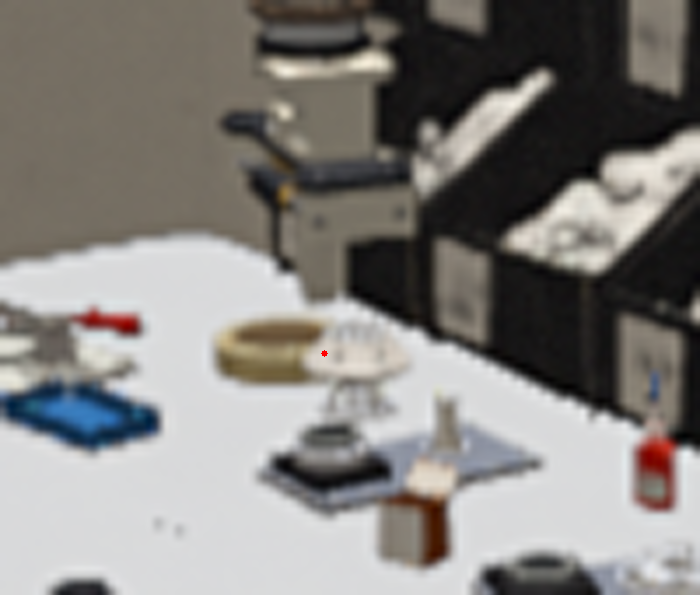

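Request:
drive_tool --pt "1 -0.5 0.6 0" --pt "2 0 0 0" --pt "2 0 0 0" --pt "1.5 0 0 0" --pt "1 0 0 0" --pt "0.6 0 0 0" --pt "0.4 0 0 0" --pt "0 0 0 0"

```text
time_s: 17.25
tcp_pos: [0.5877, 0.2898, 0.02]
tool_rot: [[0.0, -0.971, 0.237], [0.0, 0.237, 0.971], [-1.0, -0.0, 0.0]]
contact_force: [-0.1, 0.0, 0.1]
gripper_width: 0.0004
```

```bash
python3 look.py s8
```

```text
[0.58786425 0.28995474 0.02030553] [ 0.31082968 -0.79179028  0.95637669] 0.00039822323548872353
```

View pics/s8.png

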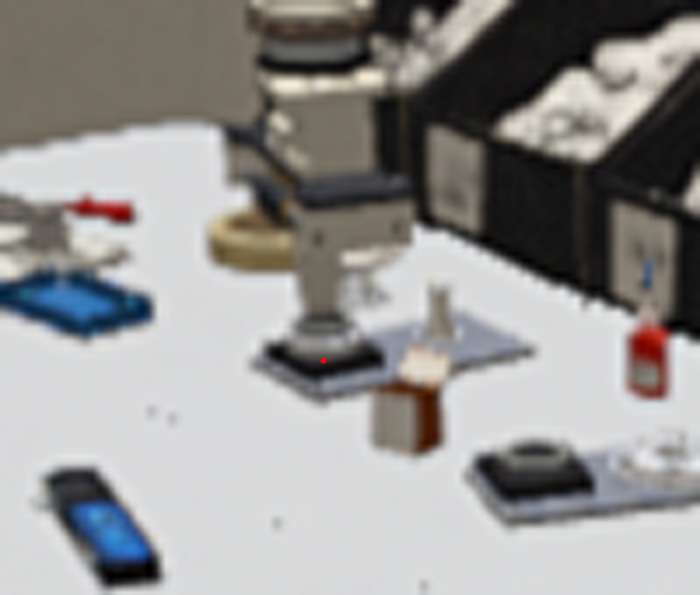

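Tip centred over the cap's key.

Request:
drive_tool --pt "0.2 0 0 0" --pt "0.2 0 0 0" --pt "0.2 0 0 0" --pt "0.2 0 0 0" --pt "0.2 0 0 0" --pt "0.2 0 0 0" --pt "0 0 0 0"

```text
time_s: 18.18
tcp_pos: [0.5877, 0.2898, 0.0078]
tool_rot: [[0.0, -0.971, 0.237], [0.0, 0.237, 0.971], [-1.0, -0.0, 0.0]]
contact_force: [-0.8, -1.3, 1.8]
gripper_width: 0.0006
```

Request:
drive_tool --pt "0.2 0 0 0" --pt "0.2 0 0 0" --pt "0.1 0 0 0" --pt "0 0 0 0"

```text
time_s: 18.68
tcp_pos: [0.5876, 0.2898, 0.0028]
tool_rot: [[-0.0, -0.971, 0.237], [0.0, 0.237, 0.971], [-1.0, 0.0, 0.0]]
contact_force: [-0.6, -0.5, 2.8]
gripper_width: 0.0003
```

Request:
drive_tool --pt "0.2 0 0 0" --pt "0 0 0 0"

```text
time_s: 18.92
tcp_pos: [0.5877, 0.2898, 0.0013]
tool_rot: [[0.0, -0.971, 0.238], [0.0, 0.238, 0.971], [-1.0, -0.0, 0.0]]
contact_force: [-1.5, -0.7, 6.9]
gripper_width: 0.0007
```

Request:
drive_tool --pt "0.1 0 0 0" --pt "0 0 0 0"

```text
time_s: 19.18
tcp_pos: [0.5877, 0.2898, 0.0006]
tool_rot: [[0.0, -0.971, 0.237], [0.0, 0.237, 0.971], [-1.0, -0.0, 0.0]]
contact_force: [-1.9, -1.9, 9.0]
gripper_width: 0.0001
```

Request:
drive_tool --pt "-0.5 0 0 0" --pt "-1 0 0 0" --pt "-2 0 0 0" --pt "-3 0 0 0" --pt "-3 0 0 0" --pt "-2 0 0 0" --pt "-1 2 1 0" --pt "0 3 2 0" --pt "0 3 2 0" --pt "0 2 1 0" --pt "0 0 0 0" --pt "0 0 0 0"

```text
time_s: 20.68
tcp_pos: [0.5057, 0.3703, 0.1247]
tool_rot: [[0.0, -0.971, 0.239], [-0.001, 0.239, 0.971], [-1.0, -0.001, -0.001]]
contact_force: [0.4, -0.5, -0.8]
gripper_width: 0.0004
```

```bash
python3 chk.py c3
```

```text
20.675 [0.5057 0.3703 0.1247] [ 0.4 -0.5 -0.8]
```

View pics/c3.png

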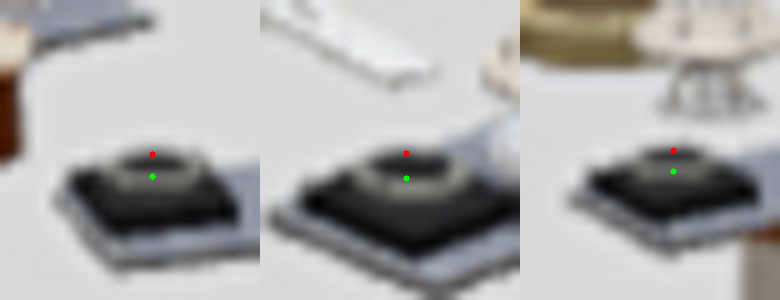

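View pics/c3_t.png

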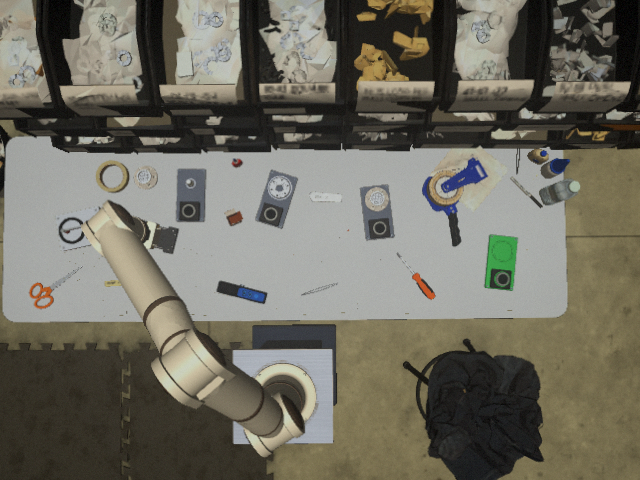

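All three keys are down, the parts are seated, nothing else has moved, and the arm is clear. I hand in.

```bash
python3 -c "
from workcell import manip
print(manip.job_done())"
```

```text
the job is handed in; nothing more can be done
None
```

I pressed the three keys in the order disc, post, cap with the shut fingertips, then lifted the arm clear and handed the job in at about 20.7 s of the 51 s allowed. I stopped each press once the force climbed past the key's friction to the hard stop, at 7.5 N, 8.1 N and 9.0 N.

- **Keys:** after each press the side picture showed that key lowered by about 2 px (roughly 10 mm), with the keys still to come untouched. The final picture shows all three down.
- **Everything else:** in the last top view the three parts are in their seats. The bystanders in view and the green holder look unmoved, but the arm hid the area at the front left, where the hex key lies.
- **Disagreement:** in the side picture the gripper sat about 34 mm higher than its reported TCP height. Contact then came at a reported z of about 0.012 m, where the key tops stand at 0.042 m. I went by force and the camera instead of the reported height. I did not find the cause.

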